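Hole saws back into their holder blocks

ROBOT

A 6-joint arm with a two-finger parallel gripper is mounted at the origin on the work surface. World frame = base frame: x ahead of the robot, y to its left, z up, the work surface at z = 0. Lengths are in m, angles in degrees, forces in N, time in s.
With the tool pointing down it reaches from about 0.4 to 0.825 m from the base axis. Payload 7 kg.
Tool frame: the origin (TCP) lies midway between the tips of the shut fingers; the grasp point (between the pads) lies 19 mm behind it; z points along the fingers, x is the direction in which the jaws open and shut, and the axes are right-handed (so a half turn about z gives the same grasp; the last joint's range is limited). The gripper opens to 88 mm and grips with 3 to 60 N. Pads are 19 mm wide; open, the fingers measure 130 mm over their backs; the gripper's body (78 mm by 193 mm) begins 47 mm behind the grasp point.
Start: joints at [88.585, 20.546, 0.682, 0, -70.136, -16.507], TCP at [0.208, 0.642, 0.227] pointing down, gripper open.
Joint ranges: [-176.03, 176.03], [-82.01, 121.73], [-58.28, 71.71], [-173.87, 95.51], [-174.79, -0.11], [-173.66, 173.66]. Speed limits (degrees/s): [136.94, 136.94, 172.46, 180, 180, 180].

INTERFACE

Orientations are given as [roll, pitch, yaw] about the fixed x, y, z axes, in that order (R = Rz(yaw) Ry(pitch) Rx(roll)).
In Python, from plant import * gives the robot as it stands. The module is installed in compiled form; this text tells all that it offers.
- The arm moves only by the shell command python3 -m pendant 'ROWS' [OPENING]. ROWS is JSON, a list that holds one entry, the list of rows, each a list of 6 numbers: the shift along the world's x, y, z in mm, then the turn, a rotation vector about the world's x, y, z in degrees. A call has 1 to 10 rows; each row is the pose to reach, as a shift and turn from the pose commanded when the call began; what a row does not reach only later rows make up. A row lasts 1/8 s, in which the tool goes at most 62.5 mm and 10.7 degrees, less where a joint would pass 70% of its speed; a pose out of reach is approached as far as the arm can. A call with a gripper value outside its range is refused whole. OPENING is the closure, from -1 (fully open) to 1 (shut), set as the call begins (- or left out, the last holds). The fingers move at their own pace and stop on an object; the grip force is fixed at half the most. Time passes only in rows, so rows that repeat a pose let the fingers close. It gives the time, the measured TCP pose, the force and the opening at its end, in the units of the state.
- get_obs(): the state, without advancing time (a new reading comes with each control period).
- snapshot(name): name is "scene" or "side" or "wrist"; returns a dict with "pixels" (480x640x3 uint8, red, green, blue), "depth" (480x640 float32, m along the optical axis (not along the pixel's ray), 0 where there is no reading), "fx", "fy", "cx", "cy" (pixels), "pose" (4x4, takes a point from camera to world coordinates); the wrist camera has in their place "tool_from_camera" (4x4, takes a point from camera to tool coordinates, whose origin is the TCP and whose axes are the tool frame's). Camera axes: x right, y down, z forward; pixel columns grow to the right and rows downward; lengths in m; the calibration is good to about 2 mm. A picture is of the moment at which its call begins: read the wrist's pose just before it.
- close_job(): hands the job in, once; it reports no verdict.
The state is a dict: "clock": time; "joint_pos": joint angles; "qvel": joint speeds; "tau": joint torques, N m; "tool_pos": TCP position; "orientation": TCP orientation; "force": force on the tool from outside, world axes, zero at the start; "moment": the same for the moment, N m; "opening": finger opening in m.
Only numpy, scipy, OpenCV 4.12 (cv2) and the standard library are available. Lean on these libraries where they do the work, as an engineer would, in place of code of your own. Each camera call takes 0.05 s, during which the arm holds its last target. There are 200 camera calls.

TASK

Move the four hole saws from the shallow wooden tray to the row of holder blocks on the purple rail, each into the block whose round recess is made for its size: the smallest saw in the smallest recess, and so on up to the largest in the largest. Each must stand upright, teeth down, fully down on the floor of its recess. Leave the screw tin in its cell of the tray.

Things in the scene. Friction and masses are not known exactly. Their poses are not given: they have to be found in the camera images.
- saw24: The smallest hole saw, 24 mm across: a plain steel cup standing teeth down, 42 mm tall, with a nut on its top (18 mm across, from 42 to 52 mm up) and a round upright shank 11 mm thick above it, from 52 to 95 mm up: the place to grip. Loose, about 80 g (may be a third lighter or heavier). Origin: centre of its underside; z up along the shank.
- saw34: The second smallest hole saw, 34 mm across: a plain steel cup standing teeth down, 42 mm tall, with a nut on its top (18 mm across, from 42 to 52 mm up) and a round upright shank 11 mm thick above it, from 52 to 95 mm up: the place to grip. Loose, about 110 g (may be a third lighter or heavier). Origin: centre of its underside; z up along the shank.
- saw44: The second largest hole saw, 44 mm across: a plain steel cup standing teeth down, 42 mm tall, with a nut on its top (18 mm across, from 42 to 52 mm up) and a round upright shank 11 mm thick above it, from 52 to 95 mm up: the place to grip. Loose, about 150 g (may be a third lighter or heavier). Origin: centre of its underside; z up along the shank.
- saw54: The largest hole saw, 54 mm across: a plain steel cup standing teeth down, 42 mm tall, with a nut on its top (18 mm across, from 42 to 52 mm up) and a round upright shank 11 mm thick above it, from 52 to 95 mm up: the place to grip. Loose, about 200 g (may be a third lighter or heavier). Origin: centre of its underside; z up along the shank.
- block38: Fixed wooden holder block on the purple rail, 80 x 80 x 25 mm, with a dark-floored round recess 38 mm across and 15 mm deep in its top: the smallest of the four recesses, for the smallest (24 mm) hole saw. Origin: centre of the block's underside (12 mm above the table); the recess is centred over it and its floor is 10 mm above the origin. z is up; y runs along the row of blocks (82 mm apart).
- block48: Fixed wooden holder block on the purple rail, 80 x 80 x 25 mm, with a dark-floored round recess 48 mm across and 15 mm deep in its top: the second smallest of the four recesses, for the second smallest (34 mm) hole saw. Origin: centre of the block's underside (12 mm above the table); the recess is centred over it and its floor is 10 mm above the origin. z is up; y runs along the row of blocks (82 mm apart).
- block58: Fixed wooden holder block on the purple rail, 80 x 80 x 25 mm, with a dark-floored round recess 58 mm across and 15 mm deep in its top: the second largest of the four recesses, for the second largest (44 mm) hole saw. Origin: centre of the block's underside (12 mm above the table); the recess is centred over it and its floor is 10 mm above the origin. z is up; y runs along the row of blocks (82 mm apart).
- block68: Fixed wooden holder block on the purple rail, 80 x 80 x 25 mm, with a dark-floored round recess 68 mm across and 15 mm deep in its top: the largest of the four recesses, for the largest (54 mm) hole saw. Origin: centre of the block's underside (12 mm above the table); the recess is centred over it and its floor is 10 mm above the origin. z is up; y runs along the row of blocks (82 mm apart).
- tray: Fixed shallow wooden tray, 76 x 344 x 14 mm, five open square cells in a row along its y axis, 68 mm apart, each 64 to 68 mm wide, floor 6 mm and rims 14 mm above the table. At the start four cells hold one hole saw each and one holds the tin. Origin: centre of its underside, on the table.
- tin: Closed round steel tin of screws without a shank, 50 mm across, 44 mm tall, in one of the tray's cells; it stays there. Origin: centre of its underside.
Things that resemble listed ones, but are neither listed nor needed, are in the scene too. What is shaped like the saw54 but pink or red is not meant.

How it is judged (in metres and radians):
At the end, for the whole second after the job is handed in: Every hole saw stands in the block of its own size rank: within 10 mm of the recess centre, its underside on the recess floor (within 4 mm), tilted less than 0.1 rad and at rest; the tin is upright and within 20 mm of where it began (horizontal distance between saw24 and block38 below 0.01 m and z of saw24 in the frame of block38 between 0.006 and 0.014 m and angle between each of saw24, saw34, saw44, saw54's own z axis and vertical below 0.1 rad and linear speed of each of saw24, saw34, saw44, saw54 below 0.02 m/s and horizontal distance between saw34 and block48 below 0.01 m and z of saw34 in the frame of block48 between 0.006 and 0.014 m and horizontal distance between saw44 and block58 below 0.01 m and z of saw44 in the frame of block58 between 0.006 and 0.014 m and horizontal distance between saw54 and block68 below 0.01 m and z of saw54 in the frame of block68 between 0.006 and 0.014 m and distance of tin from where it was at the start of the episode below 0.02 m and angle between tin's own z axis and vertical below 0.15 rad); the robot touches nothing.
It fails at once if the screw tin is taken or pushed out of its place in the tray, or tipped over (distance of tin from where it was at the start of the episode above 0.03 m or angle between tin's own z axis and vertical above 0.5 rad).
It also fails if it takes over 96 s, if anything falls off the work surface, if the arm or the gripper's body presses on something with over 40 N, if the wrist force passes 120 N, or if a joint passes its speed limit or range.

## Working session

There is one attempt and no reset: what is moved stays moved. The work goes in short steps, Python scripts to look and compute and a shell command to move; the robot and the scene stay as the last step left them, time stands still between calls to the robot, and variables do not carry over. Pictures are saved under pics/ and viewed, about 12 in all and at most 16, crops included, and the job is handed in when it is done.

```bash
mkdir -p pics
cat > h.py <<'E'
from plant import *
import numpy as np, cv2
from scipy.spatial.transform import Rotation as R
def snap(name):
    o=get_obs(); s=snapshot(name)
    if name=="wrist":
        T=np.eye(4); T[:3,:3]=R.from_euler('xyz',o["orientation"],degrees=True).as_matrix(); T[:3,3]=o["tool_pos"]
        s["pose"]=T@s["tool_from_camera"]
    return s
def cloud(s):
    v,u=np.mgrid[0:480,0:640]; d=s["depth"]
    p=np.stack([(u-s["cx"])/s["fx"]*d,(v-s["cy"])/s["fy"]*d,d],-1)
    return p@s["pose"][:3,:3].T+s["pose"][:3,3]
def save(s,n): cv2.imwrite(f"pics/{n}.png",s["pixels"][...,::-1])
E
python3 - <<'E'
from h import *
print(get_obs())
for n in ("scene","side","wrist"):
    s=snap(n); save(s,n+"0"); np.savez(n+"0",**s); print(n,s["pose"].round(3).tolist(),s["fx"])
E
```

```text
{'clock': 0.0, 'joint_pos': array([ 8.85845369e+01,  2.05953579e+01,  6.34396461e-01, -2.11748586e-02,
       -7.01350726e+01, -1.65066167e+01]), 'qvel': array([ 0.0538063 ,  0.03681622, -0.08743738, -0.07091989, -0.04321463,
       -0.03278048]), 'tau': array([-3.99249475e-04, -5.82712662e+01,  2.93063700e+01,  6.99740991e+00,
        6.98400821e-03, -1.65924876e-04]), 'tool_pos': array([0.20758521, 0.64178198, 0.22557982]), 'orientation': array([-1.79991796e+02, -9.77323274e-02, -1.07929299e+02]), 'force': array([ 0.45121214, -0.15547349,  0.21314551]), 'moment': array([-0.02035524, -0.0355376 , -0.01217184]), 'opening': 0.08739736351286548}
scene [[0.712, 0.564, -0.419, 0.813], [0.702, -0.564, 0.435, -0.332], [0.009, -0.604, -0.797, 0.643], [0.0, 0.0, 0.0, 1.0]] 516.943970603461
side [[0.732, -0.498, 0.465, 0.037], [-0.681, -0.548, 0.485, -0.471], [0.014, -0.671, -0.741, 0.796], [0.0, 0.0, 0.0, 1.0]] 545.2007817876668
wrist [[-0.309, -0.909, -0.28, 0.284], [-0.951, 0.295, 0.09, 0.617], [0.001, 0.294, -0.956, 0.385], [0.0, 0.0, 0.0, 1.0]] 341.0823202745783
```

View pics/scene0.png

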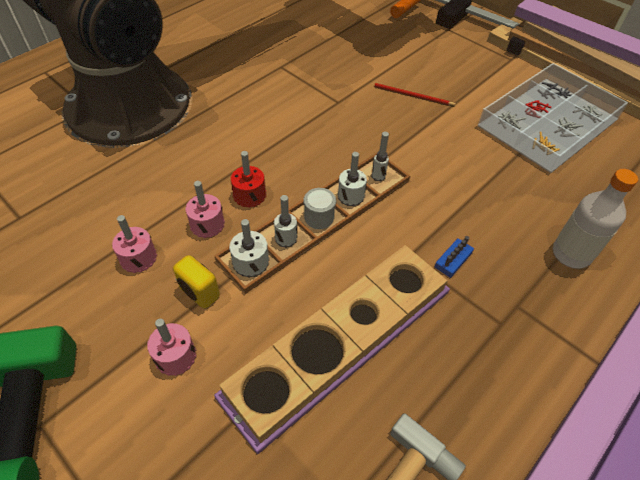

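View pics/side0.png

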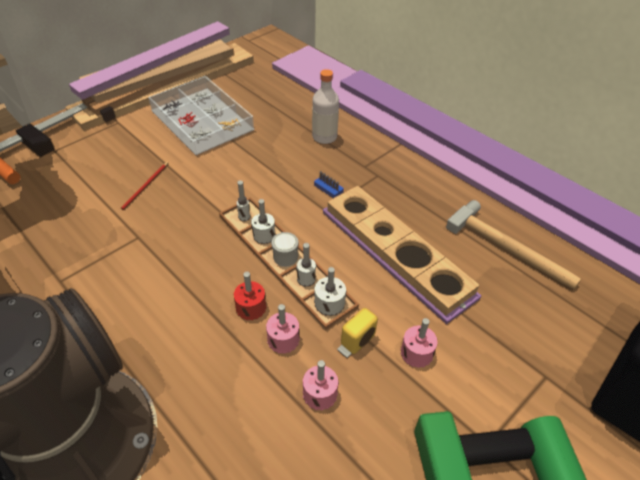

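Run:
```python
from h import *
for n in ("scene","side"):
    s=dict(np.load(n+"0.npz")); P=cloud(s); z=P[...,2]; ok=s["depth"]>0
    m=((z>.062)&(z<.115)&ok&(P[...,0]>.2)).astype(np.uint8)
    k,l,st,c=cv2.connectedComponentsWithStats(m)
    print(n)
    for i in range(1,k):
        if 25<st[i,4]<1500:
            p=P[l==i]; print(" shank",c[i].round(),st[i,4],np.median(p,0).round(4),p[:,2].max().round(4),s["pixels"][l==i].mean(0).round())
    # dark recesses: hole mask
    hsv=cv2.cvtColor(s["pixels"],cv2.COLOR_RGB2HSV)
    d=((hsv[...,2]<75)&(z<.05)&(z>.0)&ok&(P[...,0]>.3)).astype(np.uint8)
    k,l,st,c=cv2.connectedComponentsWithStats(d)
    for i in range(1,k):
        if st[i,4]>150:
            p=P[l==i]; print(" dark",c[i].round(),st[i,4],np.median(p,0).round(4),"ext",np.ptp(p[:,:2],axis=0).round(3))
```

```text
scene
 shank [384. 142.] 154 [0.4718 0.1865 0.086 ] 0.1028 [94. 87. 73.]
 shank [245. 161.] 136 [0.3465 0.0075 0.0827] 0.0973 [97. 88. 75.]
 shank [354. 163.] 160 [0.469  0.12   0.0857] 0.1036 [94. 89. 75.]
 shank [199. 190.] 147 [ 0.3458 -0.0804  0.0836] 0.0978 [97. 90. 78.]
 shank [285. 206.] 173 [ 0.4574 -0.0158  0.0879] 0.1039 [96. 90. 77.]
 shank [124. 225.] 170 [ 0.3236 -0.1933  0.0839] 0.0982 [99. 92. 79.]
 shank [246. 230.] 178 [ 0.4522 -0.0826  0.0872] 0.1035 [98. 94. 81.]
 shank [163. 328.] 188 [ 0.4921 -0.2491  0.0867] 0.098 [104.  97.  85.]
 dark [517.  45.] 336 [0.4386 0.6738 0.0257] ext [0.071 0.026]
 dark [611.  81.] 267 [0.6354 0.6911 0.0276] ext [0.109 0.012]
 dark [322. 238.] 586 [0.4944 0.0283 0.0079] ext [0.042 0.339]
 dark [322. 217.] 274 [0.4797 0.0406 0.0289] ext [0.053 0.06 ]
 dark [405. 281.] 573 [0.6374 0.0462 0.0229] ext [0.043 0.048]
 dark [186. 289.] 166 [ 0.4342 -0.1826  0.0303] ext [0.059 0.007]
 dark [346. 378.] 349 [ 0.6698 -0.1215  0.0075] ext [0.034 0.337]
 dark [363. 314.] 391 [ 0.6301 -0.0363  0.0231] ext [0.033 0.037]
 dark [578. 399.] 280 [0.894
[... 847 characters left out ...]
.0968 [128. 115. 104.]
 shank [424. 327.] 117 [ 0.4847 -0.2508  0.0845] 0.0971 [125. 113. 102.]
 shank [624. 384.] 1119 [ 0.606  -0.5059  0.0861] 0.1149 [13. 13. 13.]
 shank [321. 369.] 120 [ 0.317  -0.196   0.0857] 0.0969 [134. 121. 111.]
 dark [107. 114.] 178 [0.4324 0.6713 0.024 ] ext [0.033 0.028]
 dark [591. 224.] 398 [ 0.9526 -0.3046  0.0273] ext [0.014 0.231]
 dark [413. 256.] 532 [ 0.6306 -0.1167  0.0223] ext [0.055 0.059]
 dark [446. 284.] 425 [ 0.6238 -0.1992  0.0222] ext [0.045 0.049]
 dark [616. 408.] 1275 [ 0.6077 -0.5203  0.0277] ext [0.187 0.102]
 dark [423. 453.] 394 [ 0.3541 -0.3673  0.0321] ext [0.048 0.066]
 dark [499. 448.] 2286 [ 0.4344 -0.4353  0.0451] ext [0.103 0.111]
```

```bash
cat >> h.py <<'E'
from scipy.optimize import least_squares
def ray(s,uv,z):
    uv=np.asarray(uv,float); d=np.c_[(uv[:,0]-s["cx"])/s["fx"],(uv[:,1]-s["cy"])/s["fy"],np.ones(len(uv))]@s["pose"][:3,:3].T
    o=s["pose"][:3,3]; return (o+d*((z-o[2])/d[:,2])[:,None])[:,:2]
def circ(p):
    f=lambda q:np.hypot(*(p-q[:2]).T)-q[2]
    r=least_squares(f,[*p.mean(0),.02],loss='soft_l1',f_scale=.0007); return r.x[:2],2*r.x[2],np.median(abs(r.fun))
def holes(s,z=.037,cen=None):
    "recess rims: regions well below the block top, enclosed by it; contour cast on the top plane"
    P=cloud(s); Z=P[...,2]; m=((Z<z-.004)&(s["depth"]>0)&(P[...,0]>.55)&(P[...,0]<.72)&(abs(P[...,1]+.08)<.2)).astype(np.uint8)
    out=[]
    for c in cv2.findContours(m,cv2.RETR_LIST,cv2.CHAIN_APPROX_NONE)[0]:
        if len(c)<30: continue
        p=ray(s,c[:,0],z); ctr,d,e=circ(p)
        if .03<d<.08 and e<.002: out.append((ctr.round(4),round(d,4),round(e,4)))
    return out
E
python3 - <<'E'
from h import *
for n in ("scene","side"):
    s=dict(np.load(n+"0.npz")); P=cloud(s); Z=P[...,2]
    print(n); [print(" hole",*h) for h in holes(s)]
    for x,y in [(.469,.186),(.466,.12),(.454,-.016),(.4486,-.083),(.46,.05)]:
        r=np.hypot(P[...,0]-x,P[...,1]-y); q=(r<.034)&(Z>.044)&(Z<.053)
        p=P[q][:,:2]; c,rad=cv2.minEnclosingCircle(p.astype(np.float32))
        # shank axis: silhouette mid ray at top
        print(" cup",(x,y),"circle",np.round(c,4),"d",round(2*rad,4),q.sum())
E
```

```text
scene
 hole [ 0.6187 -0.2027] 0.0554 0.0003
 hole [ 0.6257 -0.1214] 0.0652 0.0003
 hole [ 0.6327 -0.04  ] 0.0354 0.0004
 hole [0.6397 0.0414] 0.045 0.0003
 cup (0.469, 0.186) circle [0.4698 0.1888] d 0.0249 84
 cup (0.466, 0.12) circle [0.4672 0.1221] d 0.0455 366
 cup (0.454, -0.016) circle [ 0.4555 -0.0134] d 0.0361 237
 cup (0.4486, -0.083) circle [ 0.4493 -0.081 ] d 0.0551 776
 cup (0.46, 0.05) circle [0.4618 0.0527] d 0.0517 687
side
 hole [ 0.6158 -0.2036] 0.0547 0.0006
 hole [ 0.6225 -0.1225] 0.0641 0.0005
 hole [ 0.6293 -0.0408] 0.034 0.0007
 hole [0.6363 0.0403] 0.0442 0.0007
 cup (0.469, 0.186) circle [0.468  0.1869] d 0.0237 51
 cup (0.466, 0.12) circle [0.4659 0.1218] d 0.0468 248
 cup (0.454, -0.016) circle [ 0.4524 -0.014 ] d 0.0365 166
 cup (0.4486, -0.083) circle [ 0.4467 -0.0812] d 0.0566 531
 cup (0.46, 0.05) circle [0.4614 0.0515] d 0.0531 460
```

```bash
python3 -m pendant '[[[242,-680,60,0,0,-76],[242,-680,60,0,0,-76],[242,-680,60,0,0,-76],[242,-680,60,0,0,-76],[242,-680,60,0,0,-76],[242,-680,60,0,0,-76],[242,-680,60,0,0,-76],[242,-680,60,0,0,-76],[242,-680,60,0,0,-76],[242,-680,60,0,0,-76]]]'
```

```text
clock: 1.4
tool_pos: [0.4167, 0.0535, 0.2789]
orientation: [180.0, 0.1, 176.1]
force: [1.5, 1.3, 0.1]
opening: 0.0878
```

```bash
python3 -m pendant '[[[63,-40,-20,0,0,0],[63,-40,-20,0,0,0],[63,-40,-20,0,0,0],[63,-40,-20,0,0,0]]]'
python3 - <<'E'
from h import *
s=snap("wrist"); save(s,"wrist1"); np.savez("wrist1",**s); print(s["pose"].round(3).tolist())
P=cloud(s);Z=P[...,2]
for x,y in [(.469,.186),(.466,.12),(.454,-.016),(.448,-.082),(.46,.05)]:
    q=(np.hypot(P[...,0]-x,P[...,1]-y)<.034)&(s["depth"]>0); a=q&(Z>.044)&(Z<.053); t=q&(Z>.096)
    c,rad=cv2.minEnclosingCircle(P[a][:,:2].astype(np.float32)) if a.sum()>20 else ((0,0),0)
    print((x,y),np.round(c,4),round(2*rad,4),a.sum(),P[t].mean(0).round(4) if t.any() else None,t.sum())
[print(*h) for h in holes(s)]
E
```

```text
clock: 1.9
tool_pos: [0.479, 0.016, 0.2585]
orientation: [180.0, 0.0, 176.1]
force: [-0.7, 0.4, -0.2]
opening: 0.0874
[[-0.998, 0.065, 0.021, 0.473], [0.068, 0.953, 0.295, -0.064], [-0.001, 0.296, -0.955, 0.418], [0.0, 0.0, 0.0, 1.0]]
(0.469, 0.186) [0 0] 0 0 [0.4692 0.1875 0.1008] 88
(0.466, 0.12) [0.4664 0.1222] 0.0438 734 [0.4663 0.1212 0.101 ] 96
(0.454, -0.016) [ 0.454  -0.0133] 0.034 485 [ 0.4515 -0.0086  0.3557] 42576
(0.448, -0.082) [ 0.4484 -0.0809] 0.054 2005 [ 0.4484 -0.0804  0.1015] 135
(0.46, 0.05) [0.4611 0.0522] 0.0499 1468 [0.4337 0.0361 0.3261] 291
[0.6377 0.0415] 0.0454 0.0003
[ 0.6307 -0.0396] 0.0357 0.0003
[ 0.6235 -0.1205] 0.0654 0.0002
```

View pics/wrist1.png

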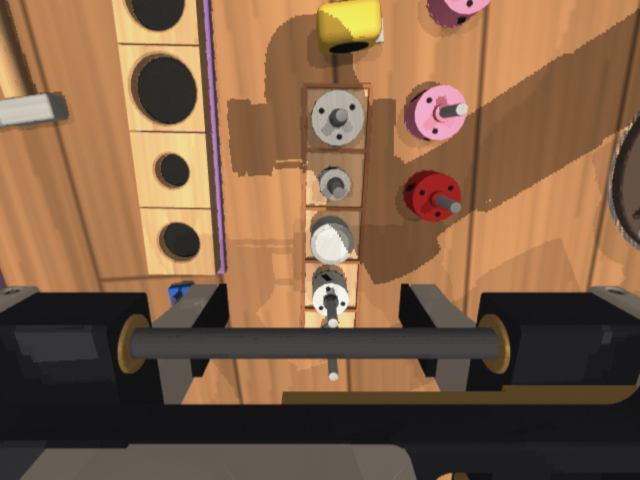

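```bash
python3 -m pendant '[[[-31,-97,-60,0,0,0],[-31,-97,-60,0,0,0],[-31,-97,-60,0,0,0],[-31,-97,-110,0,0,0],[-31,-97,-150,0,0,0],[-31,-97,-175,0,0,0],[-31,-97,-190,0,0,0],[-31,-97,-195,0,0,0],[-31,-97,-195,0,0,0]]]' -1
```

```text
clock: 3.08
tool_pos: [0.4492, -0.0808, 0.064]
orientation: [180.0, 0.1, 176.2]
force: [1.3, -0.5, 1.0]
opening: 0.0876
```

```bash
python3 -m pendant '[[[0,0,0,0,0,0],[0,0,0,0,0,0],[0,0,0,0,0,0],[0,0,0,0,0,0],[0,0,0,0,0,0],[0,0,0,0,0,0],[0,0,0,0,0,0]]]' 1; python3 -m pendant '[[[0,0,20,0,0,0],[0,0,60,0,0,0],[0,0,110,0,0,0],[0,0,136,0,0,0],[0,0,136,0,0,0]]]'
```

```text
clock: 3.95
tool_pos: [0.4485, -0.0816, 0.0633]
orientation: [-180.0, -0.0, 176.1]
force: [-0.0, -1.0, -0.1]
opening: 0.0231
clock: 4.58
tool_pos: [0.4495, -0.0813, 0.2009]
orientation: [179.9, 0.2, 176.1]
force: [-0.3, -0.2, -3.3]
opening: 0.0093
```

```bash
python3 -m pendant '[[[0,0,0,0,0,0],[0,0,0,0,0,0]]]'
python3 - <<'E'
from h import *
s=snap("scene"); cv2.imwrite("pics/s2.png",s["pixels"][60:340,120:440,::-1])
E
```

```text
clock: 4.82
tool_pos: [0.4476, -0.0817, 0.1979]
orientation: [-180.0, -0.2, 176.1]
force: [-1.0, -0.1, -2.7]
opening: 0.0094
```

View pics/s2.png

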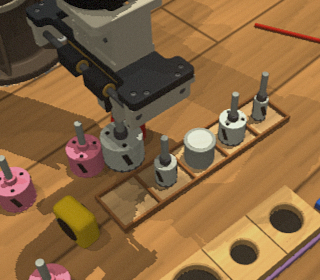

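```bash
cat >> h.py <<'E'
def held():
    "axis offset and cup underside/top height of the held saw, from the two fixed views"
    t=get_obs()["tool_pos"]
    for n in ("scene","side"):
        s=snap(n);P=cloud(s);Z=P[...,2]
        q=(np.hypot(P[...,0]-t[0],P[...,1]-t[1])<.036)&(s["depth"]>0)&(Z>.105)&(Z<t[2]+.02)
        p=P[q]; h,e=np.histogram(p[:,2],np.arange(.1,.24,.004)); print(n,"zmin",np.percentile(p[:,2],.5).round(4),dict(zip(e.round(3).tolist(),h.tolist())))
        lo=p[:,2]; zb=np.percentile(lo,.5)
        for a in (0,.015,.03):
            b=p[(lo>zb+a)&(lo<zb+a+.01)]; print("  slab",a,"mean-tcp",(b[:,:2].mean(0)-t[:2]).round(4),"ext",np.ptp(b[:,:2],axis=0).round(4))
E
python3 -c "
from h import *
held()"
```

```text
scene zmin 0.1137 {0.1: 0, 0.104: 0, 0.108: 0, 0.112: 43, 0.116: 81, 0.12: 91, 0.124: 78, 0.128: 82, 0.132: 82, 0.136: 82, 0.14: 87, 0.144: 83, 0.148: 89, 0.152: 618, 0.156: 226, 0.16: 28, 0.164: 72, 0.168: 19, 0.172: 18, 0.176: 22, 0.18: 16, 0.184: 8, 0.188: 0, 0.192: 0, 0.196: 8, 0.2: 28, 0.204: 62, 0.208: 54, 0.212: 65, 0.216: 18, 0.22: 0, 0.224: 0, 0.228: 0, 0.232: 0}
  slab 0 mean-tcp [ 0.0186 -0.0102] ext [0.0457 0.0491]
  slab 0.015 mean-tcp [ 0.0185 -0.0108] ext [0.0466 0.0439]
  slab 0.03 mean-tcp [ 0.0172 -0.0105] ext [0.0539 0.0521]
side zmin 0.113 {0.1: 0, 0.104: 0, 0.108: 3, 0.112: 41, 0.116: 56, 0.12: 46, 0.124: 54, 0.128: 47, 0.132: 51, 0.136: 59, 0.14: 50, 0.144: 62, 0.148: 54, 0.152: 471, 0.156: 106, 0.16: 34, 0.164: 30, 0.168: 15, 0.172: 10, 0.176: 15, 0.18: 12, 0.184: 9, 0.188: 1, 0.192: 2, 0.196: 11, 0.2: 34, 0.204: 61, 0.208: 51, 0.212: 64, 0.216: 20, 0.22: 0, 0.224: 0, 0.228: 0, 0.232: 0}
  slab 0 mean-tcp [-0.0145 -0.0133] ext [0.0448 0.0479]
  slab 0.015 mean-tcp [-0.0141 -0.0146] ext [0.0461 0.0394]
  slab 0.03 mean-tcp [-0.0118 -0.0113] ext [0.0538 0.0537]
```

```bash
python3 -m pendant '[[[10,-2,0,0,0,0],[30,-7,0,0,0,0],[58,-13,0,0,0,0],[90,-20,0,0,0,0],[122,-27,0,0,0,0],[150,-34,0,0,0,0],[168,-38,0,0,0,0],[176,-39,0,0,0,0],[176,-39,0,0,0,0],[176,-39,0,0,0,0]]]'; python3 -c "
from h import *
held()" | grep -v zmin
```

```text
clock: 6.22
tool_pos: [0.624, -0.1205, 0.1993]
orientation: [180.0, -0.0, 176.1]
force: [0.4, -0.2, -1.9]
opening: 0.0096
  slab 0 mean-tcp [ 0.0161 -0.014 ] ext [0.0431 0.0444]
  slab 0.015 mean-tcp [ 0.015  -0.0147] ext [0.0487 0.0406]
  slab 0.03 mean-tcp [ 0.0094 -0.0111] ext [0.0536 0.0498]
  slab 0 mean-tcp [-0.0162 -0.0093] ext [0.039  0.0515]
  slab 0.015 mean-tcp [-0.0164 -0.0105] ext [0.0371 0.0475]
  slab 0.03 mean-tcp [-0.0175 -0.0092] ext [0.0391 0.0481]
```

```bash
python3 -m pendant '[[[0,0,-10,0,0,0],[0,0,-30,0,0,0],[0,0,-50,0,0,0],[0,0,-66,0,0,0],[0,0,-78,0,0,0],[0,0,-86,0,0,0],[0,0,-90,0,0,0],[0,0,-91,0,0,0],[0,0,-92,0,0,0],[0,0,-92,0,0,0]]]'
```

```text
clock: 7.58
tool_pos: [0.6248, -0.1206, 0.1077]
orientation: [180.0, 0.0, 176.1]
force: [-0.8, 0.3, -2.3]
opening: 0.0093
```

```bash
python3 -m pendant '[[[0,0,-1,0,0,0],[0,0,-1,0,0,0],[0,0,-1,0,0,0]]]';python3 -m pendant '[[[0,0,-1,0,0,0],[0,0,-1,0,0,0],[0,0,-1,0,0,0]]]'
```

```text
clock: 7.95
tool_pos: [0.6255, -0.1206, 0.1073]
orientation: [-180.0, 0.1, 176.1]
force: [1.9, -0.0, 3.5]
opening: 0.0094
clock: 8.32
tool_pos: [0.6259, -0.1206, 0.1071]
orientation: [-180.0, 0.2, 176.1]
force: [-0.5, 1.0, 9.8]
opening: 0.0094
```

```bash
python3 -m pendant '[[[0,0,1,0,0,0],[0,0,1,0,0,0],[0,0,1,0,0,0],[0,0,1,0,0,0],[0,0,1,0,0,0],[0,0,30,0,0,0],[0,0,90,0,0,0],[0,0,90,0,0,0]]]' 0
python3 - <<'E'
from h import *
s=snap("scene"); cv2.imwrite("pics/s3.png",s["pixels"][60:460,120:520,::-1])
E
```

```text
clock: 9.32
tool_pos: [0.6275, -0.1209, 0.2009]
orientation: [180.0, 0.5, 176.1]
force: [-0.0, 0.5, -1.2]
opening: 0.0439
```

View pics/s3.png

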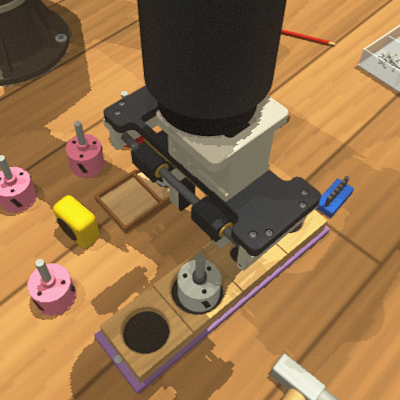

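```bash
python3 -m pendant '[[[-171,108,0,0,0,0],[-171,108,0,0,0,0],[-171,108,0,0,0,0],[-171,108,0,0,0,0],[-171,108,0,0,0,0],[-171,108,0,0,0,0]]]'
```

```text
clock: 10.12
tool_pos: [0.4543, -0.0127, 0.1951]
orientation: [-180.0, -0.0, 176.1]
force: [-0.3, 0.4, -0.3]
opening: 0.0438
```

```bash
python3 -m pendant '[[[0,0,-50,0,0,0],[0,0,-90,0,0,0],[0,0,-118,0,0,0],[0,0,-130,0,0,0],[0,0,-134,0,0,0],[0,0,-134,0,0,0]]]'; python3 -m pendant '[[[0,0,0,0,0,0],[0,0,0,0,0,0],[0,0,0,0,0,0],[0,0,0,0,0,0],[0,0,0,0,0,0],[0,0,0,0,0,0],[0,0,0,0,0,0]]]' 1
```

```text
clock: 10.88
tool_pos: [0.4542, -0.0126, 0.0618]
orientation: [180.0, 0.0, 176.1]
force: [-0.2, 0.1, -0.3]
opening: 0.044
clock: 11.75
tool_pos: [0.4537, -0.0125, 0.0615]
orientation: [180.0, 0.0, 176.1]
force: [-0.7, 0.5, 4.1]
opening: 0.0107
```

```bash
python3 -m pendant '[[[0,0,15,0,0,0],[0,0,45,0,0,0],[0,0,80,0,0,0],[0,0,110,0,0,0],[0,0,130,0,0,0],[0,0,138,0,0,0],[0,0,138,0,0,0]]]';python3 -m pendant '[[[10,3,0,0,0,0],[35,10,0,0,0,0],[70,21,0,0,0,0],[110,32,0,0,0,0],[145,43,0,0,0,0],[170,50,0,0,0,0],[184,54,0,0,0,0],[184,54,0,0,0,0],[184,54,0,0,0,0],[184,54,0,0,0,0]]]'; python3 -c "
from h import *
held()"|cut -c1-60
```

```text
clock: 12.62
tool_pos: [0.4534, -0.0125, 0.199]
orientation: [180.0, -0.0, 176.1]
force: [-0.3, -0.2, -1.8]
opening: 0.0106
clock: 13.88
tool_pos: [0.637, 0.0412, 0.1997]
orientation: [180.0, 0.0, 176.1]
force: [0.8, 0.4, -1.4]
opening: 0.0104
scene zmin 0.145 {0.1: 0, 0.104: 0, 0.108: 0, 0.112: 0, 0.11
  slab 0 mean-tcp [ 0.0055 -0.012 ] ext [0.033  0.0257]
  slab 0.015 mean-tcp [ 0.0061 -0.0124] ext [0.0321 0.0272]
  slab 0.03 mean-tcp [ 0.0064 -0.0116] ext [0.0335 0.0281]
side zmin 0.1437 {0.1: 0, 0.104: 0, 0.108: 0, 0.112: 0, 0.11
  slab 0 mean-tcp [-0.009  -0.0096] ext [0.0314 0.0261]
  slab 0.015 mean-tcp [-0.0105 -0.009 ] ext [0.0252 0.0301]
  slab 0.03 mean-tcp [-0.0088 -0.0092] ext [0.0296 0.0338]
```

```bash
python3 -m pendant '[[[0,0,-15,0,0,0],[0,0,-45,0,0,0],[0,0,-75,0,0,0],[0,0,-98,0,0,0],[0,0,-112,0,0,0],[0,0,-118,0,0,0],[0,0,-120,0,0,0],[0,0,-121,0,0,0],[0,0,-122,0,0,0],[0,0,-122,0,0,0]]]';python3 -m pendant '[[[0,0,-1,0,0,0],[0,0,-1,0,0,0],[0,0,-1,0,0,0]]]'
```

```text
clock: 15.22
tool_pos: [0.6377, 0.0415, 0.0777]
orientation: [180.0, 0.0, 176.1]
force: [-0.2, 1.2, -1.2]
opening: 0.0102
clock: 15.6
tool_pos: [0.6379, 0.0415, 0.0776]
orientation: [180.0, 0.1, 176.1]
force: [-2.3, -0.5, 5.8]
opening: 0.0105
```

Contact felt. Release, rise, and go above saw44 at (.4664, .1215).

```bash
python3 -m pendant '[[[0,0,1,0,0,0],[0,0,1,0,0,0],[0,0,1,0,0,0],[0,0,1,0,0,0],[0,0,1,0,0,0],[0,0,40,0,0,0],[0,0,100,0,0,0],[0,0,122,0,0,0],[0,0,122,0,0,0]]]' 0; python3 -m pendant '[[[-171,80,0,0,0,0],[-171,80,0,0,0,0],[-171,80,0,0,0,0],[-171,80,0,0,0,0],[-171,80,0,0,0,0],[-171,80,0,0,0,0]]]'
```

```text
clock: 16.73
tool_pos: [0.6387, 0.0417, 0.2009]
orientation: [179.9, 0.2, 176.1]
force: [-0.3, 1.2, -0.1]
opening: 0.044
clock: 17.48
tool_pos: [0.4672, 0.1211, 0.1978]
orientation: [-180.0, -0.0, 176.0]
force: [-0.4, -0.7, 0.0]
opening: 0.0438
```

```bash
python3 -m pendant '[[[0,0,-50,0,0,0],[0,0,-90,0,0,0],[0,0,-118,0,0,0],[0,0,-132,0,0,0],[0,0,-136,0,0,0],[0,0,-136,0,0,0]]]'; python3 -m pendant '[[[0,0,0,0,0,0],[0,0,0,0,0,0],[0,0,0,0,0,0],[0,0,0,0,0,0],[0,0,0,0,0,0],[0,0,0,0,0,0],[0,0,0,0,0,0]]]' 1;  python3 -m pendant '[[[0,0,15,0,0,0],[0,0,45,0,0,0],[0,0,80,0,0,0],[0,0,110,0,0,0],[0,0,135,0,0,0],[0,0,150,0,0,0],[0,0,150,0,0,0]]]'
```

```text
clock: 18.23
tool_pos: [0.4672, 0.1215, 0.0628]
orientation: [180.0, 0.0, 176.1]
force: [-0.2, 0.1, 0.1]
opening: 0.0441
clock: 19.1
tool_pos: [0.4666, 0.1215, 0.0625]
orientation: [180.0, 0.0, 176.1]
force: [-0.8, 1.2, 4.3]
opening: 0.0103
clock: 19.98
tool_pos: [0.4668, 0.1217, 0.2127]
orientation: [179.9, 0.1, 176.1]
force: [-0.5, 0.6, -1.3]
opening: 0.0105
```

```bash
python3 -m pendant '[[[5,-10,0,0,0,0],[16,-35,0,0,0,0],[32,-70,0,0,0,0],[52,-112,0,0,0,0],[74,-160,0,0,0,0],[96,-207,0,0,0,0],[116,-250,0,0,0,0],[132,-286,0,0,0,0],[144,-311,0,0,0,0],[150,-324,0,0,0,0]]]'; python3 -m pendant '[[[0,0,0,0,0,0],[0,0,0,0,0,0],[0,0,0,0,0,0]]]'
python3 - <<'E'
from h import *
held(); s=snap("wrist"); [print(*h) for h in holes(s)]
E
```

```text
clock: 21.22
tool_pos: [0.6161, -0.2045, 0.2101]
orientation: [180.0, -0.2, 176.0]
force: [0.2, -0.5, -1.3]
opening: 0.0104
clock: 21.6
tool_pos: [0.6164, -0.2018, 0.2125]
orientation: [180.0, 0.0, 176.1]
force: [0.9, 0.4, -1.1]
opening: 0.01
scene zmin 0.157 {0.1: 0, 0.104: 0, 0.108: 0, 0.112: 0, 0.116: 0, 0.12: 0, 0.124: 0, 0.128: 0, 0.132: 0, 0.136: 0, 0.14: 0, 0.144: 0, 0.148: 0, 0.152: 1, 0.156: 33, 0.16: 53, 0.164: 46, 0.168: 36, 0.172: 44, 0.176: 36, 0.18: 45, 0.184: 45, 0.188: 50, 0.192: 48, 0.196: 171, 0.2: 11, 0.204: 0, 0.208: 0, 0.212: 0, 0.216: 5, 0.22: 8, 0.224: 7, 0.228: 12, 0.232: 0}
  slab 0 mean-tcp [ 0.0104 -0.0152] ext [0.0308 0.0162]
  slab 0.015 mean-tcp [ 0.0101 -0.0163] ext [0.03   0.0124]
  slab 0.03 mean-tcp [ 0.0091 -0.0166] ext [0.027  0.0125]
side zmin 0.1565 {0.1: 0, 0.104: 0, 0.108: 0, 0.112: 0, 0.116: 0, 0.12: 0, 0.124: 0, 0.128: 0, 0.132: 0, 0.136: 0, 0.14: 0, 0.144: 0, 0.148: 0, 0.152: 2, 0.156: 46, 0.16: 55, 0.164: 47, 0.168: 51, 0.172: 52, 0.176: 56, 0.18: 44, 0.184: 54, 0.188: 49, 0.192: 69, 0.196: 229, 0.2: 17, 0.204: 7, 0.208: 2, 0.212: 7, 0.216: 34, 0.22: 31, 0.224: 37, 0.228: 34, 0.232: 3}
  slab 0 mean-tcp [-0.0145 -0.0061] ext [0.0335 0.0428]
  slab 0.015 mean-tcp [-0.0147 -0.0067] ext [0.0326 0.0398]
  slab 0.03 mean-tcp [-0.0137 -0.0067] ext [0.0362 0.0401]
[ 0.6175 -0.2046] 0.0543 0.0008
```

```bash
python3 -m pendant '[[[0,-1,-15,0,0,0],[0,-1,-45,0,0,0],[0,-1,-78,0,0,0],[0,-1,-106,0,0,0],[0,-1,-122,0,0,0],[0,-1,-129,0,0,0],[0,-1,-132,0,0,0],[0,-1,-133,0,0,0],[0,-1,-134,0,0,0],[0,-1,-134,0,0,0]]]';python3 -m pendant '[[[0,0,-1,0,0,0],[0,0,-1,0,0,0],[0,0,-1,0,0,0]]]'
```

```text
clock: 23.0
tool_pos: [0.6167, -0.2036, 0.0788]
orientation: [180.0, 0.0, 176.1]
force: [-0.2, 0.4, -1.9]
opening: 0.0103
clock: 23.38
tool_pos: [0.617, -0.2037, 0.0786]
orientation: [-180.0, 0.1, 176.1]
force: [-1.1, 1.3, 5.0]
opening: 0.0105
```

```bash
python3 -m pendant '[[[0,0,1,0,0,0],[0,0,1,0,0,0],[0,0,1,0,0,0],[0,0,1,0,0,0],[0,0,1,0,0,0],[0,0,40,0,0,0],[0,0,100,0,0,0],[0,0,125,0,0,0],[0,0,125,0,0,0]]]' 0; python3 -m pendant '[[[-148,391,0,0,0,0],[-148,391,0,0,0,0],[-148,391,0,0,0,0],[-148,391,0,0,0,0],[-148,391,0,0,0,0],[-148,391,0,0,0,0],[-148,391,0,0,0,0],[-148,391,0,0,0,0],[-148,391,0,0,0,0],[-148,391,0,0,0,0]]]'
python3 - <<'E'
from h import *
s=snap("scene"); cv2.imwrite("pics/s4.png",s["pixels"][60:460,120:520,::-1])
for n in("scene","side"):
    s=snap(n);P=cloud(s); t=(np.hypot(P[...,0]-.469,P[...,1]-.187)<.02)&(P[...,2]>.07)&(P[...,2]<.11); print(P[t].mean(0) if t.any() else 0,t.sum())
E
```

```text
clock: 24.5
tool_pos: [0.6178, -0.2038, 0.2053]
orientation: [-180.0, 0.3, 176.1]
force: [-0.3, 0.3, -1.4]
opening: 0.0439
clock: 25.75
tool_pos: [0.4687, 0.1865, 0.2019]
orientation: [-180.0, -0.0, 176.0]
force: [-0.1, -0.2, -0.1]
opening: 0.0438
[0.47110637 0.18724668 0.08885643] 128
[0.46666203 0.18585182 0.08868044] 80
```

View pics/s4.png

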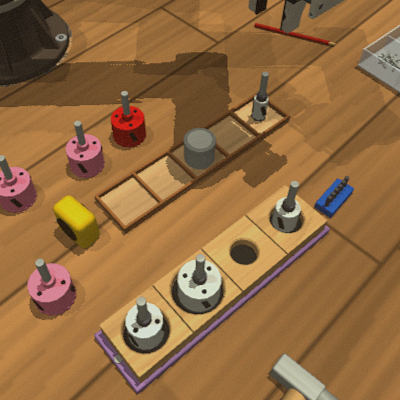

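The three placed saws stand upright in blocks 58, 68 and 48. The tin is in its cell and saw24 is still in the tray. Next I grasp saw24.

```bash
python3 -m pendant '[[[0,0,-50,0,0,0],[0,0,-95,0,0,0],[0,0,-122,0,0,0],[0,0,-136,0,0,0],[0,0,-141,0,0,0],[0,0,-141,0,0,0]]]'; python3 -m pendant '[[[0,0,0,0,0,0],[0,0,0,0,0,0],[0,0,0,0,0,0],[0,0,0,0,0,0],[0,0,0,0,0,0],[0,0,0,0,0,0],[0,0,0,0,0,0]]]' 1;  python3 -m pendant '[[[0,0,15,0,0,0],[0,0,45,0,0,0],[0,0,80,0,0,0],[0,0,110,0,0,0],[0,0,135,0,0,0],[0,0,150,0,0,0],[0,0,150,0,0,0]]]'
```

```text
clock: 26.65
tool_pos: [0.469, 0.1876, 0.0619]
orientation: [180.0, 0.0, 176.1]
force: [1.2, -0.2, 0.2]
opening: 0.0438
clock: 27.52
tool_pos: [0.4687, 0.1875, 0.0615]
orientation: [180.0, 0.0, 176.1]
force: [-1.2, 1.0, 3.9]
opening: 0.0104
clock: 28.4
tool_pos: [0.4689, 0.1877, 0.2124]
orientation: [179.9, 0.1, 176.1]
force: [0.7, -0.2, -0.9]
opening: 0.0104
```

```bash
python3 -m pendant '[[[6,-8,0,0,0,0],[20,-28,0,0,0,0],[42,-59,0,0,0,0],[68,-95,0,0,0,0],[94,-132,0,0,0,0],[118,-165,0,0,0,0],[138,-193,0,0,0,0],[152,-213,0,0,0,0],[162,-227,0,0,0,0],[162,-227,0,0,0,0]]]'; python3 -m pendant '[[[0,0,0,0,0,0],[0,0,0,0,0,0],[0,0,0,0,0,0]]]'; python3 -c "
from h import *
held()"|cut -c1-60
```

```text
clock: 29.65
tool_pos: [0.6306, -0.0407, 0.21]
orientation: [-180.0, -0.1, 176.0]
force: [-0.2, 0.6, -0.7]
opening: 0.0102
clock: 30.02
tool_pos: [0.6304, -0.039, 0.2116]
orientation: [180.0, 0.0, 176.1]
force: [0.5, 0.4, -1.4]
opening: 0.0102
scene zmin 0.1571 {0.1: 0, 0.104: 0, 0.108: 0, 0.112: 0, 0.1
  slab 0 mean-tcp [ 0.0054 -0.0055] ext [0.0221 0.0159]
  slab 0.015 mean-tcp [ 0.0051 -0.0055] ext [0.0226 0.0195]
  slab 0.03 mean-tcp [ 0.0044 -0.0057] ext [0.0247 0.0186]
side zmin 0.1559 {0.1: 0, 0.104: 0, 0.108: 0, 0.112: 0, 0.11
  slab 0 mean-tcp [-0.0072 -0.0038] ext [0.0202 0.0202]
  slab 0.015 mean-tcp [-0.0071 -0.003 ] ext [0.0202 0.0246]
  slab 0.03 mean-tcp [-0.0065 -0.0038] ext [0.022  0.0195]
```

```bash
python3 -m pendant '[[[0,-1,-15,0,0,0],[0,-1,-45,0,0,0],[0,-1,-78,0,0,0],[0,-1,-106,0,0,0],[0,-1,-122,0,0,0],[0,-1,-129,0,0,0],[0,-1,-132,0,0,0],[0,-1,-133,0,0,0],[0,-1,-134,0,0,0],[0,-1,-134,0,0,0]]]';python3 -m pendant '[[[0,0,-1,0,0,0],[0,0,-1,0,0,0],[0,0,-1,0,0,0]]]'
```

```text
clock: 31.38
tool_pos: [0.6308, -0.0405, 0.0778]
orientation: [180.0, 0.0, 176.1]
force: [0.5, 0.8, -0.7]
opening: 0.0103
clock: 31.75
tool_pos: [0.631, -0.0406, 0.0775]
orientation: [-180.0, 0.1, 176.1]
force: [-1.1, 0.9, 6.2]
opening: 0.0102
```

Contact again. I release it, rise, and move clear to check everything.

```bash
python3 -m pendant '[[[0,0,1,0,0,0],[0,0,1,0,0,0],[0,0,1,0,0,0],[0,0,1,0,0,0],[0,0,1,0,0,0],[0,0,40,0,0,0],[0,0,100,0,0,0],[0,0,150,0,0,0],[0,0,150,0,0,0]]]' 0; python3 -m pendant '[[[-150,200,0,0,0,0],[-150,200,0,0,0,0],[-150,200,0,0,0,0],[-150,200,0,0,0,0],[-150,200,0,0,0,0],[-150,200,0,0,0,0],[-150,200,0,0,0,0]]]'
python3 - <<'E'
from h import *
B=dict(s58=(.6172,-.2028),s68=(.624,-.1208),s38=(.6308,-.0398),s48=(.6378,.0415))
for n in("scene","side","wrist"):
    s=snap(n);P=cloud(s);Z=P[...,2]; print(n)
    if n=="scene": cv2.imwrite("pics/s5.png",s["pixels"][60:460,120:520,::-1])
    for k,(x,y) in B.items():
        q=(np.hypot(P[...,0]-x,P[...,1]-y)<.036)&(s["depth"]>0); a=q&(Z>.060)&(Z<.069); t=q&(Z>.1)&(Z<.125); w=q&(Z>.078)&(Z<.1)
        c,r=cv2.minEnclosingCircle(P[a][:,:2].astype(np.float32)) if a.any() else ((0,0),0)
        print(k,"cup off mm",(1e3*(np.array(c)-(x,y))).round(1),"d",round(2e3*r,1),"cup z",np.median(Z[a]).round(4) if a.any() else 0,"top",Z[t].max().round(4) if t.any() else 0,
          "shank off hi/lo",(1e3*(P[t].mean(0)[:2]-(x,y))).round(1),(1e3*(P[w].mean(0)[:2]-(x,y))).round(1))
    q=(np.hypot(P[...,0]-.461,P[...,1]-.052)<.035)&(Z>.046)&(Z<.055)
    if q.any(): print("tin",np.round(cv2.minEnclosingCircle(P[q][:,:2].astype(np.float32)),4) if 0 else [np.round(v,4) for v in cv2.minEnclosingCircle(P[q][:,:2].astype(np.float32))])
E
```

```text
clock: 32.88
tool_pos: [0.633, -0.0405, 0.2316]
orientation: [179.9, 0.5, 176.1]
force: [0.3, -0.6, -0.3]
opening: 0.0439
clock: 33.75
tool_pos: [0.481, 0.1586, 0.2259]
orientation: [-180.0, -0.0, 176.0]
force: [0.3, -0.9, -0.0]
opening: 0.044
scene
s58 cup off mm [0.2 0.9] d 44.7 cup z 0.0646 top 0.1195 shank off hi/lo [ 1.7 -0.4] [ 3.4 -1.5]
s68 cup off mm [2.8 1.5] d 54.8 cup z 0.0646 top 0.1191 shank off hi/lo [3.7 0. ] [ 5.1 -1.3]
s38 cup off mm [1. 1.] d 23.8 cup z 0.0644 top 0.1198 shank off hi/lo [ 1.7 -0.5] [ 2.5 -1.8]
s48 cup off mm [ 0.1 -1.3] d 35.0 cup z 0.0646 top 0.1197 shank off hi/lo [ 1.4 -2.9] [ 1.8 -4.2]
tin [array([0.4623, 0.0525]), np.float64(0.0253)]
side
s58 cup off mm [0.1 0.1] d 46.8 cup z 0.0639 top 0.1195 shank off hi/lo [-2.8 -0.8] [-3.8 -1.4]
s68 cup off mm [0.7 0.2] d 56.7 cup z 0.064 top 0.1193 shank off hi/lo [-0.5 -0.1] [-1.4 -1.2]
s38 cup off mm [0.1 0.6] d 26.2 cup z 0.0637 top 0.1182 shank off hi/lo [-2.1 -0.5] [-3.3 -1.5]
s48 cup off mm [-1.7 -2.3] d 35.2 cup z 0.0637 top 0.1178 shank off hi/lo [-2.6 -3. ] [-3.4 -3.7]
tin [array([0.4601, 0.0506]), np.float64(0.0256)]
wrist
s58 cup off mm [-617.2  202.8] d 0.0 cup z 0 top 0 shank off hi/lo [nan nan] [nan nan]
s68 cup off mm [-624.   120.8] d 0.0 cup z 0 top 0 shank off hi/lo [nan nan] [nan nan]
s38 cup off mm [-0.8  4.9] d 22.7 cup z 0.0645 top 0 shank off hi/lo [nan nan] [-0.6  6.5]
s48 cup off mm [-0.8 -0.9] d 34.2 cup z 0.0648 top 0.1195 shank off hi/lo [-2.6 -0.4] [-4.3 -0. ]
tin [array([0.4609, 0.0526]), np.float64(0.0251)]<stdin>:10: RuntimeWarning: Mean of empty slice.
  ret = um.true_divide(
```

View pics/s5.png

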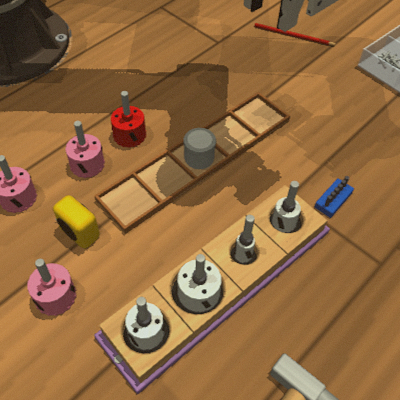

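All four saws are upright and within about 3 mm of their recess centres. Cup tops are at z = 64 mm, which is the seated height. The tin hasn't moved.

```bash
python3 -c "
from plant import *
print(close_job())"
```

```text
the job is handed in; nothing more can be done
None
```

All four hole saws are in their matching blocks, and the job was handed in at about 34 s of the 96 s allowed. `saw24` is in `block38`, `saw34` in `block48`, `saw44` in `block58` and `saw54` in `block68`.

**Last checks:**
- **Position:** both fixed cameras put every saw within about 3 mm of its recess centre.
- **Seating:** cup tops measured 64–65 mm against 64 mm expected, so all four are on their recess floors, and the picture shows them upright.
- **Tin:** still in its cell, within about 2 mm of where it started, which is the measuring error.
- **Robot:** clear of everything, and no high forces showed in the readings.

**Disagreements:**
- **`saw54` grip:** I lifted before the fingers had fully closed, so it was held about 28 mm too near the top of its shank. I measured that and set it down accordingly, and it sits level.
- **Camera differences:** the two fixed cameras differed by up to about 3 mm in x on the recess centres, so I used values between them.
- **Wrist view of `saw24`:** one reading gave a 4.9 mm offset. The gripper partly hid the saw, and the fixed cameras both read 1.5 mm or less.

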